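# Drive a stuck hinge pin into the parts box

## Task

The brass hinge pin is stuck in the clamp bracket. First slide the open parts box along the bench until its open front part lies under the bracket's exit boss, then take the drift punch and with it push the pin through from the opposite side until it drops into the box. Finally lay the punch flat on the bench, clear of the bracket and box, with the box upright and the pin inside it, and leave the other things where they are.

Things in the scene. Friction and masses are not known exactly. Their poses are not given: they have to be found in the camera images.
- bracket: clamp bracket fixed to the bench: grey base plate, two blue lugs 40 mm wide, 66 mm tall, aluminium knuckle between, one bore along its x, 50 mm up. Origin on the bench below the bore; +x is the way the pin must be driven, z up. Along x: base -40 to 12 mm, 70 wide; lugs and knuckle -26 to 12; boss 12 to 30. A clamp arm reaches 73 mm to -y, 56 mm high; jamming detent on top, to 73 mm
- bore_entry (a point): centre of the mouth of the entry hole, at bracket x = -26 mm, 50 mm up; axes as the bracket. Hole 11 mm, 10 mm deep; then the bore is 13 mm. The 12 mm pin cannot leave this way
- bore_exit (a point): centre of the end face of the steel exit boss, 22 x 22 mm, at bracket x = +30 mm, 50 mm up, 13 mm bore; axes as the bracket. The boss hangs free, underside 39 mm over the bench: the box's front wall passes under it
- pin: brass hinge pin, 12 mm diameter, 36 mm long, in the bore; origin at its middle, x along it. At the start it spans about -14 to +22 mm of bracket x. A spring detent holds it with some 5 to 12 N for the first 11 mm, then it slides loosely; it has fallen out at the latest when the punch tip stands at the boss's end face
- punch: drift punch, 0.14 to 0.22 kg, lying flat: dark square body 80 x 16 x 16 mm with a red band near the back end, and a bright round shank, 6 mm diameter, 68 mm long, in front. Origin under the middle of the square body, on its underside; x along the punch to the tip, centre line 8 mm above the underside
- punch_tip (a point): end of the punch's shank, 108 mm ahead of the punch's origin and 8 mm above its underside
- catch_box: grey-blue hinged parts box, 107 x 68 x 26 mm, 0.17 to 0.35 kg, loose, lid open. Origin at the centre of its underside, x towards the lid hinge. Walls 2 mm thick, 22 mm high, outside at x -49 and 51, y -34 and 34 mm; floor 2 mm. The lid stands up at the +x end leaning away, to 115 mm high, 90 mm from the origin. Fingers set inside and spread against the side walls can slide it
- catch_box_lid (a joint): hinge of the box's lid, rad: 0 shut, about 1.9 fully open (it rests there by itself)
- marker: dark marker pen, 12 x 134 x 12 mm, a bystander lying beside the punch; origin under its middle, long axis y
- cutters: red-handled flush cutters, 43 x 128 x 13 mm, a bystander lying on the other side of the punch; origin under the middle, long axis y
- flux: small orange flux bottle with blue cap, 18 x 28 x 94 mm, standing upright beside the bracket, a bystander, easily tipped; origin at the centre of its underside
- battery: 9 V block battery, 50 x 27 x 18 mm, a bystander beside the way of the box; origin under its middle
- wick: yellow reel of braid lying flat, 50 x 48 x 9 mm, a bystander beside the way of the box; origin under its middle
- circuit_board: green circuit board, 48 x 62 x 10 mm, fixed, near the bracket; origin under its middle
There are look-alikes about, which are no part of the job. Leave any green look-alike of the punch alone.

How it is judged:
By the outcome, as a careful person would: the job done as asked, in the order asked, and still so for the second after the job is handed in, with the robot touching nothing.
It also fails if it takes over 64 s, if anything falls off the work surface, if the arm or the gripper's body presses on something with over 40 N, if the wrist force passes 120 N, or if a joint passes its speed limit or range.

## Robot

A 7-joint arm with a two-finger parallel gripper is mounted at the origin on a cart in front of the work surface, level with it; the furniture and walls round the work are solid. World frame = base frame: x ahead of the robot, y to its left, z up, the work surface at z = 0. Lengths are in mm, angles in degrees, forces in N, time in s.
With the tool pointing down it reaches from about 400 to 850 mm from the base axis. Payload 4.5 kg.
Tool frame: the origin (TCP) lies between the finger pads; the fingertips stand 17 mm ahead of it and the grasp point (between the pads) lies 2 mm behind it; z points along the fingers, y is the line along which they close (so a half turn about z gives the same grasp; the last joint's range is limited). The gripper opens to 85 mm and grips with 20 to 120 N. Pads are 22 mm wide; open, the fingers measure 114 mm over their backs; the gripper's body (76 mm by 85 mm) begins 54 mm behind the grasp point. The pads swing forward as they close: fully open they stand 13 mm farther back than shut.
Start: joints at [-74.439, 39.483, -11.15, 89.685, 9.013, 51.709, -12.324], TCP at [147.206, 607.44, 248.317] pointing down, gripper open.
Joint ranges: [-172.22, 172.22], [-26.19, 119.32], [-84.43, 86.54], [7.71, 146.69], [-57.33, 237.33], [2.42, 119.75], [-152.13, 152.13]. Speed limits (degrees/s): [147.25, 147.25, 180, 180, 180, 180, 180].

## Interface

Orientations are given as [roll, pitch, yaw] about the fixed x, y, z axes, in that order (R = Rz(yaw) Ry(pitch) Rx(roll)).
In Python, from station import ctrl gives the robot as it stands. The module is installed in compiled form; this text tells all that it offers.
- The arm moves only by the tool carry_out, never from a script. Its argument "steps" is a list of rows, each a list of 7 numbers: the turn, a rotation vector about the tool's x, y, z as a fraction of full scale, then the shift along the tool's x, y, z as a fraction of full scale, then the closure in counts, from 0 (fully open) to 255 (shut). In form: [[wx, wy, wz, x, y, z, grip], ...]. A call has 1 to 12 rows; each row is the pose to reach, as a shift and turn from the pose commanded when the call began, along the tool's axes at that moment; what a row does not reach only later rows make up. Full scale, the value 1, is 0.3 m for a shift and 2 rad for a turn. A row lasts 1/12 s, in which the tool goes at most 41.7 mm and 7.16 degrees, less where a joint would pass 70% of its speed; a pose out of reach is approached as far as the arm can. A call with a number of a shift or a turn outside -1 to 1 is refused whole. A call with a gripper value outside its range is refused whole. The fingers move at their own pace and stop on an object; "force" is the grip in N (left out, the last holds). Time passes only in rows, so rows that repeat a pose let the fingers close. It gives the time, the measured TCP pose, the force, the opening and the grip force at its end, in the units of the state.
- ctrl.get_obs(): the state, without advancing time (a new reading comes with each control period).
- ctrl.snapshot(name): name is "scene" or "top" or "wrist"; returns the picture (384x512x3 uint8, red, green, blue); there is no depth.
- ctrl.camera_info(name): a dict with "fx", "fy", "cx", "cy" (pixels), "rvec" (rotation vector, rad) and "tvec" (3), from world to camera coordinates, as OpenCV has them. Camera axes: x right, y down, z forward; pixel columns grow to the right and rows downward; lengths in mm; the calibration is good to about 2 mm. A picture is of the moment at which its call begins: read the wrist's pose just before it. camera_info takes no time and is no camera call; for the wrist camera it gives the pose at the moment of the call.
- ctrl.finish_job(): hands the job in; it is judged then, once.
Trained networks look in the newest picture that a camera, given by its name, has taken for a name from the list of things; names that differ only in an ending like _2 or _b are one class to them, and where a whole thing is asked for, a point or a joint stands for the part that bears it (a point fixed in the world has none). Each returns a list of dicts, best first, with "conf" (0 to 1); they miss things now and then, are a little off and sometimes report something else, mostly with a low value. They report only what shows in the picture. A call takes as long as a camera call. They do not tell look-alikes from the thing itself.
- ctrl.masks_of(camera, target): "pixels" (384x512 bool, what is visible of it) and "extent" ([left, top, right, bottom] in pixels, round what is visible of it).
The state is a dict: "clock": time; "joint_positions": joint angles; "joint_vel": joint speeds; "effort": joint torques, N m; "ee_pos": TCP position; "eef_rot": TCP orientation; "wrist_force": force on the tool from outside, world axes, zero at the start; "moment": the same for the moment, N m; "width": opening from 0.0 (shut) to 1.0 (fully open); "grasp_force": force on a finger pad.
Only numpy, scipy, OpenCV 4.12 (cv2) and the standard library are available. Lean on these libraries where they do the work, as an engineer would, in place of code of your own. Each camera call takes 0.05 s, during which the arm holds its last target. There are 200 camera calls.

## Working session

There is one attempt and no reset: what is moved stays moved. The work goes in short steps, Python scripts to look and compute and a tool call to move; the robot and the scene stay as the last step left them, time stands still between calls to the robot, and variables do not carry over. Pictures are saved under pics/ and viewed, at most 10 in all, crops included, and the job is handed in when it is done.

Besides the shell and the picture viewer there is one more tool, called after ">>>" as name(argument=value, ...), one argument or row to a line, values as JSON. carry_out: Moves the arm, as the interface text tells. Its arguments: {"type":"object","properties":{"steps":{"type":"array"},"force":{"type":"number"}},"required":["steps"]}

```bash
mkdir -p pics
cat > h.py <<'E'
import numpy as np, cv2
from station import ctrl
from scipy.spatial.transform import Rotation as R
def cam(n):
    c=ctrl.camera_info(n); K=np.array([[c['fx'],0,c['cx']],[0,c['fy'],c['cy']],[0,0,1.]])
    return K,np.array(c['rvec'],float).ravel(),np.array(c['tvec'],float).ravel()
def ray(n,uv,z,C=None):
    K,rv,t=C or cam(n); M=R.from_rotvec(rv).as_matrix(); o=-M.T@t
    d=(np.c_[np.atleast_2d(uv),np.ones(len(np.atleast_2d(uv)))]@np.linalg.inv(K).T)@M
    return o+d*((z-o[2])/d[:,2])[:,None]
def proj(n,P,C=None):
    K,rv,t=C or cam(n); return cv2.projectPoints(np.array(P,float).reshape(-1,1,3),rv,t,K,None)[0][:,0]
def snap(n,f):
    im=ctrl.snapshot(n); cv2.imwrite('pics/'+f,im[:,:,::-1]); return im
E
python3 - <<'E'
from h import *
a=snap('scene','s.png');b=snap('top','t.png')
cv2.imwrite('pics/st.png',cv2.resize(b,(800,600),interpolation=cv2.INTER_CUBIC)[:,:,::-1])
for n in('scene','top'):
    K,rv,t=cam(n); M=R.from_rotvec(rv).as_matrix(); print(n,K[0,0],(-M.T@t).round(),M.round(2).tolist())
for o in['bracket','punch','catch_box','marker','cutters','flux','battery','wick','circuit_board','pin']:
  for m in ctrl.masks_of('top',o):
    if m['conf']>.3:
      p=m['pixels'];v,u=np.nonzero(p); r=cv2.minAreaRect(np.c_[u,v].astype(np.float32)); 
      print(o,round(m['conf'],2),np.round(m['extent']),ray('top',[[u.mean(),v.mean()]],8)[0].round(), ray('top',cv2.boxPoints(r),8)[:,:2].round().tolist())
E
```

```text
scene 461.1665484151045 [  -90. -1424.   686.] [[0.91, -0.42, 0.02], [-0.15, -0.38, -0.91], [0.39, 0.83, -0.41]]
top 415.0935587598658 [ 416. -134. 1567.] [[-0.0, -1.0, -0.0], [-1.0, 0.01, -0.07], [0.07, 0.0, -1.0]]
bracket 0.9 [206. 175. 228. 205.] [545.   1.   8.] [[612.0, 46.0], [612.0, -34.0], [498.0, -34.0], [499.0, 45.0]]
punch 0.51 [279. 192. 311. 215.] [ 508. -288.    8.] [[464.0, -215.0], [550.0, -331.0], [538.0, -341.0], [452.0, -224.0]]
punch 0.5 [382. 195. 406. 206.] [ 514. -644.    8.] [[514.0, -602.0], [533.0, -606.0], [514.0, -690.0], [496.0, -686.0]]
punch 0.38 [184. 164. 198. 175.] [634. 113.   8.] [[643.0, 142.0], [655.0, 92.0], [625.0, 85.0], [613.0, 135.0]]
catch_box 0.87 [119. 210. 161. 225.] [451. 304.   8.] [[489.0, 384.0], [488.0, 222.0], [417.0, 222.0], [418.0, 383.0]]
cutters 0.48 [289. 174. 301. 188.] [ 597. -289.    8.] [[571.0, -247.0], [622.0, -298.0], [606.0, -313.0], [555.0, -262.0]]
battery 0.6 [186. 164. 198. 174.] [634. 115.   8.] [[641.0, 142.0], [654.0, 96.0], [628.0, 88.0], [615.0, 134.0]]
wick 0.55 [173. 210. 185. 223.] [463. 153.   8.] [[480.0, 173.0], [480.0, 136.0], [446.0, 135.0], [447.0, 173.0]]
circuit_board 0.46 [212. 208. 228. 226.] [452.   1.   8.] [[483.0, 27.0], [483.0, -26.0], [419.0, -26.0], [420.0, 26.0]]
```

View pics/st.png

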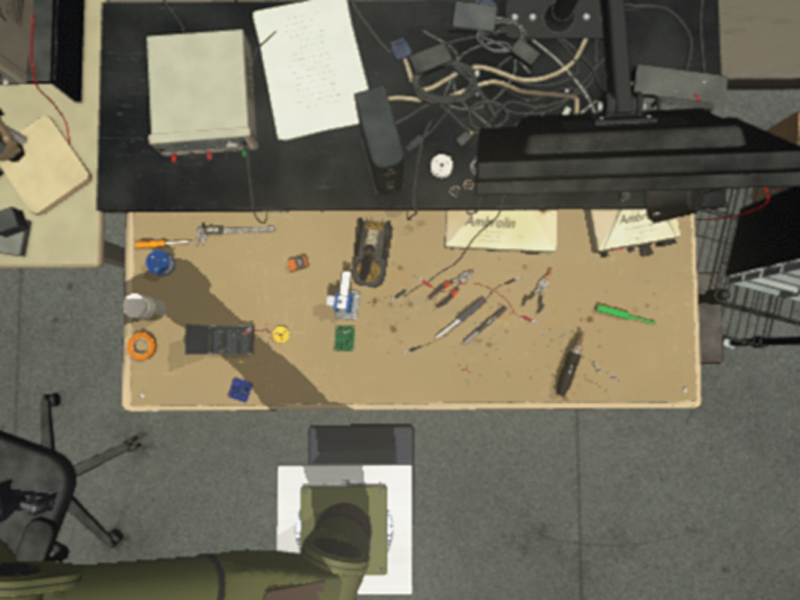

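View pics/s.png

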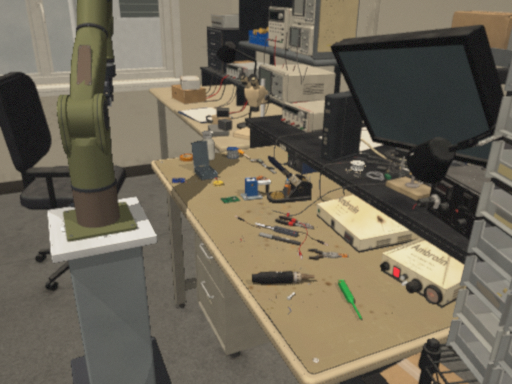

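Run:
```python
from h import *
o=ctrl.get_obs(); print({k:np.round(v,2).tolist() for k,v in o.items()})
b=cv2.imread('pics/t.png')
c1=cv2.resize(b[160:265,85:225],(800,600),interpolation=cv2.INTER_CUBIC)
c1=cv2.resize(b[165:235,110:240],(800,430),interpolation=cv2.INTER_CUBIC)
s=cv2.imread('pics/s.png')
cv2.imwrite('pics/c1.png',np.vstack([c1[:300],cv2.resize(s[165:265,210:350],(800,300)[:1]+(300,),interpolation=cv2.INTER_CUBIC)]))
w=ctrl.snapshot('wrist'); cv2.imwrite('pics/w0.png',w[:,:,::-1])
K,rv,t=cam('wrist'); M=R.from_rotvec(rv).as_matrix(); print((-M.T@t).round(),M.round(2).tolist(),K[0,0])
```

```text
{'clock': 0.6, 'joint_positions': [-74.44, 39.48, -11.15, 89.69, 9.01, 51.71, -12.32], 'joint_vel': [-0.18, 0.05, -0.05, -0.11, 0.02, -0.03, 0.05], 'effort': [-0.0, -53.93, -1.27, -15.88, 0.01, 0.0, 0.0], 'ee_pos': [147.22, 607.42, 248.31], 'eef_rot': [180.0, 0.0, 166.38], 'wrist_force': [-0.03, 0.19, -0.46], 'moment': [0.05, 0.02, 0.02], 'grasp_force': 0.0, 'width': 1.0}
[ 79. 623. 373.] [[0.23, 0.97, -0.0], [0.93, -0.23, 0.28], [0.27, -0.07, -0.96]] 344.4198115694042
```

View pics/c1.png

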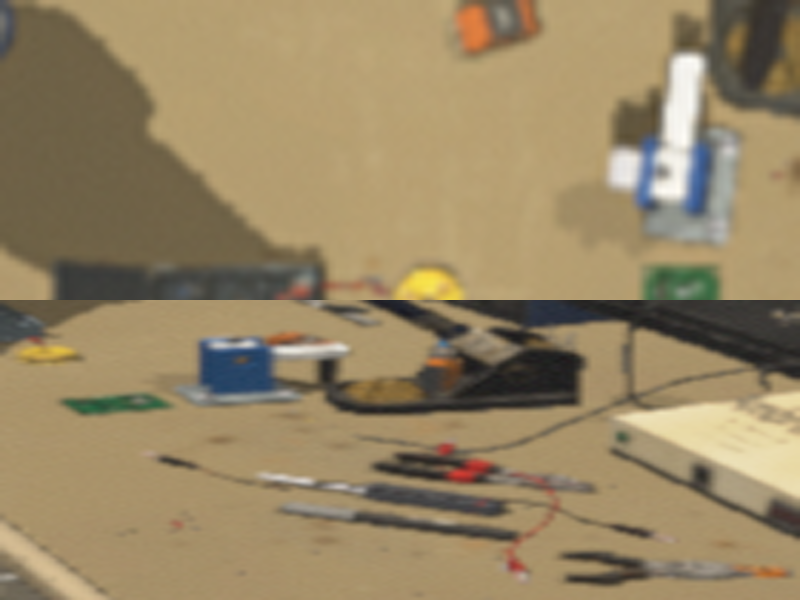

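The images show:
- **Box:** near top px (140,217), with the lid to +y.
- **Bracket:** near (217,190), with the boss pointing +y.

Candidates for the punch, in top pixels:
- Dark body with red band and bright shank at (295,203), tip towards the lower left. This is the one I choose.
- Marker at (310,208).
- Green look-alike at (400,200).
- Thick black tool at (364,233).

First I'll move to a viewpoint between the box and the bracket.

```bash
cat >> h.py <<'E'
def go(p,yaw,tilt=(180,0)):
    """print move row from present pose to target"""
    o=ctrl.get_obs(); A=R.from_euler('xyz',o['eef_rot'],degrees=True); B=R.from_euler('xyz',[tilt[0],tilt[1],yaw],degrees=True)
    d=A.inv().apply(np.array(p)-o['ee_pos'])/300; w=(A.inv()*B).as_rotvec()/2
    print('row',w.round(4).tolist(),d.round(4).tolist(),'mm',np.linalg.norm(d)*300,'deg',np.linalg.norm(w)*2*57.3,'clock',o['clock'],o['ee_pos'].round(1) if hasattr(o['ee_pos'],'round') else o['ee_pos'])
E
python3 - <<'E'
from h import *
go([420,290,300],90); go([500,180,300],90)
E
```

```text
row [0.0, -0.0, 0.6665] [-1.1329, -0.8142, -0.1723] mm 421.7291623379199 deg 76.38414549290982 clock 0.65 [147.2 607.4 248.3]
row [0.0, -0.0, 0.6665] [-1.4785, -1.1078, -0.1723] mm 556.6323895206853 deg 76.38414549290982 clock 0.65 [147.2 607.4 248.3]
```

>>> carry_out(
  steps=[
    [0,0,0.6665,-0.95,-0.712,-0.1723,0],
    [0,0,0.6665,-0.95,-0.712,-0.1723,0],
    [0,0,0.6665,-0.95,-0.712,-0.1723,0],
    [0,0,0.6665,-0.95,-0.712,-0.1723,0],
    [0,0,0.6665,-0.95,-0.712,-0.1723,0],
    [0,0,0.6665,-0.95,-0.712,-0.1723,0],
    [0,0,0.6665,-0.95,-0.712,-0.1723,0],
    [0,0,0.6665,-0.95,-0.712,-0.1723,0],
    [0,0,0.6665,-0.95,-0.712,-0.1723,0],
    [0,0,0.6665,-0.95,-0.712,-0.1723,0],
    [0,0,0.6665,-0.95,-0.712,-0.1723,0],
  ],
)

```text
clock: 1.57
ee_pos: [375.7, 330.8, 300.6]
eef_rot: [179.9, -0.0, 89.4]
wrist_force: [-0.6, 0.3, -0.3]
width: 0.999
grasp_force: 0.0
```

Run:
```python
from h import *
go([500,180,300],90)
```

```text
row [0.0007, -0.0002, -0.0055] [-0.498, 0.4198, 0.0025] mm 195.39779152374547 deg 0.6344984781486216 clock 1.5667 [375.7 330.8 300.6]
```

>>> carry_out(
  steps=[
    [0,0,-0.003,-0.498,0.42,0,100],
    [0,0,-0.003,-0.498,0.42,0,100],
    [0,0,-0.003,-0.498,0.42,0,100],
    [0,0,-0.003,-0.498,0.42,0,150],
    [0,0,-0.003,-0.498,0.42,0,150],
    [0,0,-0.003,-0.498,0.42,0,180],
    [0,0,-0.003,-0.498,0.42,0,180],
  ],
)

```text
clock: 2.15
ee_pos: [500.9, 181.4, 300.0]
eef_rot: [180.0, 0.0, 90.1]
wrist_force: [0.1, 1.0, -0.3]
width: 0.293
grasp_force: 0.0
```

Run:
```python
from h import *
o=ctrl.get_obs();print(o['ee_pos'],o['eef_rot'],o['width'])
C=cam('wrist'); w=snap('wrist','w1.png'); np.savez('w1.npz',K=C[0],r=C[1],t=C[2])
for n in['bracket','catch_box','battery','wick','flux','pin','circuit_board']:
  for m in ctrl.masks_of('wrist',n):
    if m['conf']>.35:
      v,u=np.nonzero(m['pixels']); print(n,round(m['conf'],2),np.round(m['extent']),ray('wrist',[[u.mean(),v.mean()]],8,C)[0].round())
cv2.imwrite('pics/w1b.png',cv2.resize(w,(800,600),interpolation=cv2.INTER_CUBIC)[:,:,::-1])
```

```text
[500.94526142 181.38628549 300.0276352 ] [1.79966193e+02 1.76968475e-02 9.00856425e+01] 0.2934248517885507
bracket 0.86 [244. 262. 286. 318.] [524. -18.   8.]
catch_box 0.75 [159.   0. 236. 117.] [448. 282.   8.]
battery 0.68 [340. 177. 367. 222.] [634. 110.   8.]
wick 0.75 [204. 153. 234. 184.] [463. 151.   8.]
circuit_board 0.76 [222. 262. 241. 293.] [474.   0.   8.]
```

View pics/w1b.png

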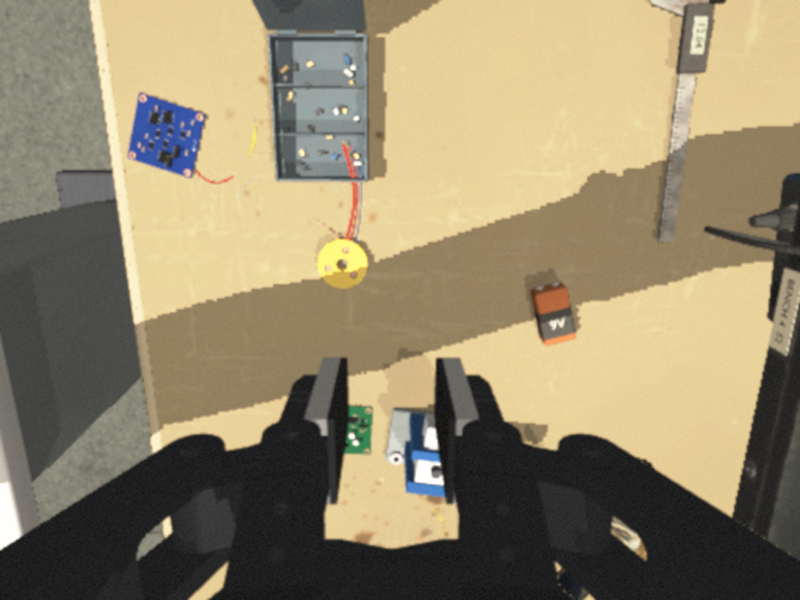

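Run:
```python
from h import *
f=np.load('w1.npz');C=(f['K'],f['r'],f['t'])
s=.64
P=np.array([[277,180],[367,180],[367,35],[271,35],[277,133],[367,133],[274,85],[367,85]])*s
print(ray('w',P,22,C).round(1))
print('bracket boss/bases'); print(ray('w',np.array([[397,408],[388,466],[370,455]])*s,6,C).round(1))
# top view: bracket features
im=cv2.imread('pics/t.png')
cv2.imwrite('pics/tb.png',cv2.resize(im[168:215,195:242],(800,600)[1:]+(600,) ,interpolation=cv2.INTER_CUBIC))
```

```text
[[417.6 217.7  22. ]
 [483.8 217.8  22. ]
 [484.8 315.4  22. ]
 [419.1 315.3  22. ]
 [419.5 250.9  22. ]
 [484.1 251.   22. ]
 [419.3 283.2  22. ]
 [484.5 283.3  22. ]]
bracket boss/bases
[[507.1  22.5   6. ]
 [499.3 -35.3   6. ]
 [483.3 -24.1   6. ]]
```

The box rim measures 66 x 98 mm, as given, with its origin at about (451,266), yaw about 90, and dividers at y=251 and 283. Next, a look from above the bracket.

Run:
```python
from h import *
go([545,-50,240],90)
```

```text
row [-0.0001, -0.0002, 0.0039] [-0.782, 0.146, 0.1998] mm 246.06476475323214 deg 0.45106382302042747 clock 2.55 [499.4 184.2 300. ]
```

>>> carry_out(
  steps=[
    [0,0,0,-0.78,0.15,0.2,180],
    [0,0,0,-0.78,0.15,0.2,180],
    [0,0,0,-0.78,0.15,0.2,180],
    [0,0,0,-0.78,0.15,0.2,180],
    [0,0,0,-0.78,0.15,0.2,180],
    [0,0,0,-0.78,0.15,0.2,180],
    [0,0,0,-0.78,0.15,0.2,180],
    [0,0,0,-0.78,0.15,0.2,180],
    [0,0,0,-0.78,0.15,0.2,180],
  ],
)

```text
clock: 3.3
ee_pos: [546.3, -49.4, 239.9]
eef_rot: [-180.0, -0.1, 90.4]
wrist_force: [0.1, 0.2, 0.0]
width: 0.291
grasp_force: 0.0
```

Run:
```python
from h import *
o=ctrl.get_obs();print(o['ee_pos'],o['eef_rot'])
C=cam('wrist'); w=snap('wrist','w2.png'); np.savez('w2.npz',K=C[0],r=C[1],t=C[2])
for n in['bracket','punch','flux','pin','marker','cutters']:
  for m in ctrl.masks_of('wrist',n):
    if m['conf']>.35:
      v,u=np.nonzero(m['pixels']); print(n,round(m['conf'],2),np.round(m['extent']),ray('wrist',[[u.mean(),v.mean()]],8,C)[0].round())
cv2.imwrite('pics/w2b.png',cv2.resize(w,(800,600),interpolation=cv2.INTER_CUBIC)[:,:,::-1])
```

```text
[546.25648445 -49.39442565 239.90958586] [-1.79987961e+02 -6.19124058e-02  9.03829650e+01]
bracket 0.89 [204.  67. 324. 147.] [546.  -5.   8.]
punch 0.7 [210. 330. 224. 347.] [ 505. -280.    8.]
flux 0.9 [336. 156. 377. 185.] [659. -66.   8.]
cutters 0.77 [248. 282. 294. 345.] [ 574. -247.    8.]
```

View pics/w2b.png

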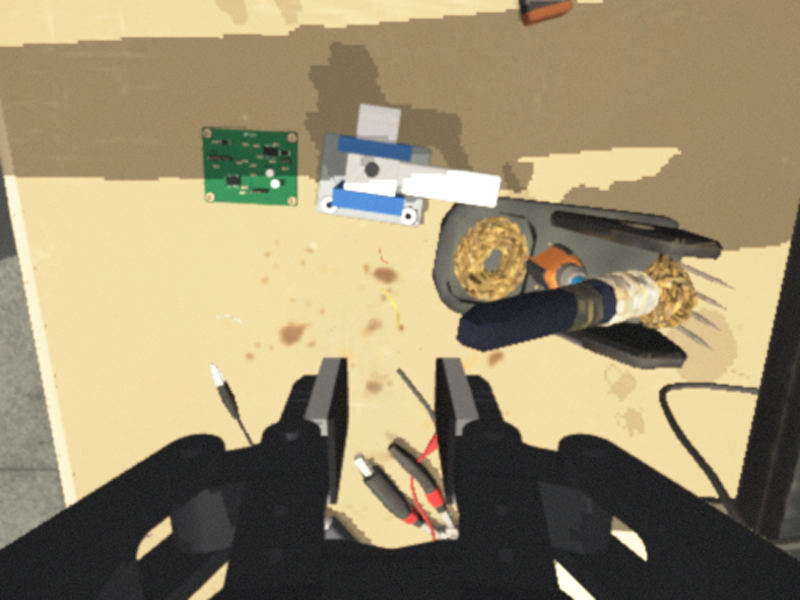

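```bash
cat > fit.py <<'E'
from h import *
from scipy.optimize import least_squares
f=np.load('w2.npz');C=(f['K'],f['r'],f['t'])
B=np.array([[30,11,61],[30,-11,61],[12,20,66],[12,-20,66],[-26,20,66],[-26,-20,66],[-40,35,5],[-40,-35,5],[12,35,5],[12,-35,5]],float)
U=np.array([[360,104],[400,108],[340,136],[412,147],[334,208],[402,216],[318,212],[420,226],[328,135],[430,150]])*.64
def W(p,B): return R.from_euler('z',p[2],degrees=True).apply(B)+[p[0],p[1],0]
E
python3 - <<'E'
from fit import *
r=least_squares(lambda p:(proj('w',W(p,B),C)-U).ravel(),[545,0,90],loss='soft_l1')
print(r.x, (proj('w',W(r.x,B),C)-U).round(1).tolist())
np.save('br.npy',r.x)
im=cv2.imread('pics/w2.png'); x0,y0=180,50; k=5
cr=cv2.resize(im[y0:y0+110,x0:x0+155],None,fx=k,fy=k,interpolation=cv2.INTER_CUBIC)
q=(proj('w',W(r.x,B),C)+.5-[x0,y0])*k
for a in q: cv2.circle(cr,tuple(int(v) for v in a),4,(0,0,255),1)
cv2.imwrite('pics/fit.png',cr)
# iron handle end triangulation
def line(n,uv,C=None):
    a=ray(n,[uv],0,C)[0];b=ray(n,[uv],300,C)[0];return a,b-a
a,d=line('w',[465*.64,330*.64],C); 
for uv in([270,158],[272,162]):
  b,e=line('scene',uv); s=np.linalg.lstsq(np.c_[d,-e],b-a,rcond=None)[0]; print('iron end',a+d*s[0],b+e*s[1])
print(ray('w',np.array([[362,465],[420,520],[338,520],[395,445],[455,535]])*.64,8,C).round())
E
```

```text
[536.64776716   4.2065783   83.0169936 ] [[-0.1, -0.0], [0.5, 1.0], [-0.8, 0.3], [0.7, -0.3], [-1.4, -0.4], [0.9, 0.4], [-0.6, 0.8], [0.5, 0.4], [-2.3, -1.4], [1.5, -1.7]]
iron end [576.67431073 -56.11234973 159.06017706] [580.34056036 -57.50121958 160.12518997]
iron end [578.78679093 -61.3796638  144.91904005] [585.37365605 -63.89009915 146.838113  ]
[[ 526. -222.    8.]
 [ 571. -272.    8.]
 [ 507. -272.    8.]
 [ 551. -205.    8.]
 [ 599. -286.    8.]]
```

View pics/fit.png

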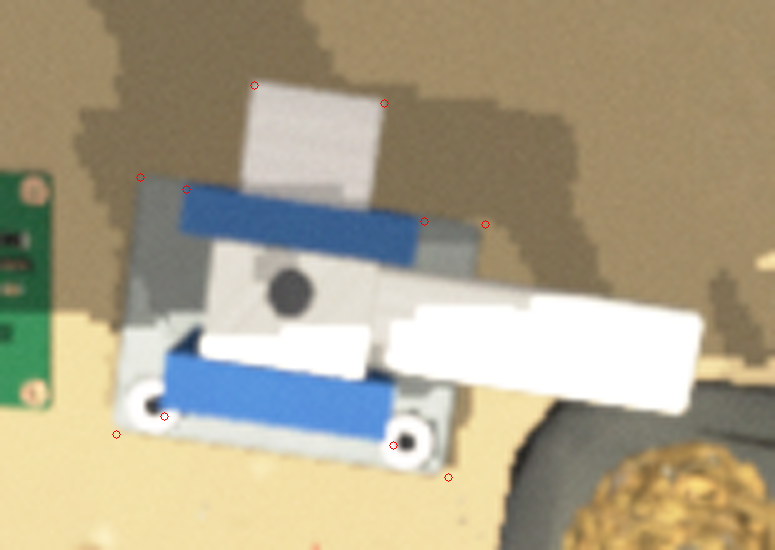

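Run:
```python
from fit import *
q=np.array([[253,80],[385,103],[183,185],[420,215],[163,410],[390,440],[115,427],[447,474],[140,178],[482,225]])/5+[180,50]-.5
def m(p):
    b=B.copy(); b[6:,2]=p[3]; return (proj('w',W(p,b),C)-q)
r=least_squares(lambda p:m(p).ravel(),[545,0,90,5],loss='soft_l1')
print(r.x, m(r.x).round(1).tolist()); np.save('br.npy',r.x)
print('box target',W(r.x,np.array([[66,0,0]])),'entry',W(r.x,np.array([[-26,0,50]])))
go([451,267,240],90);go([451,267,24],90)
```

```text
[536.22629656   4.84032709  82.7364243    2.32001409] [[-0.1, 0.2], [-0.3, -0.7], [0.3, -0.0], [0.4, 0.6], [-0.4, 0.3], [0.1, 0.5], [0.1, 0.4], [-0.4, -0.1], [0.0, -0.9], [0.2, -0.7]]
box target [[544.57094135  70.31067842   0.        ]] entry [[532.93901225 -20.95102344  50.        ]]
row [0.0002, -0.0001, 0.0039] [1.0571, -0.3098, 0.0008] mm 330.46108053172827 deg 0.4446981776511969 clock 3.65 [546.4 -49.4 240.2]
row [0.0002, -0.0001, 0.0039] [1.0569, -0.3101, 0.7208] mm 394.89111851667514 deg 0.4446981776511969 clock 3.65 [546.4 -49.4 240.2]
```

>>> carry_out(
  steps=[
    [0,0,0.004,1,-0.31,0,200],
    [0,0,0.004,1,-0.31,0,200],
    [0,0,0.004,1,-0.31,0,200],
    [0,0,0.004,1,-0.31,0,200],
    [0,0,0.004,1,-0.31,0,200],
    [0,0,0.004,1,-0.31,0.1,200],
    [0,0,0.004,1,-0.31,0.25,200],
    [0,0,0.004,1,-0.31,0.35,200],
    [0,0,0.004,1,-0.31,0.4,200],
    [0,0,0.004,1,-0.31,0.4,200],
    [0,0,0.004,1,-0.31,0.4,200],
  ],
)

```text
clock: 4.57
ee_pos: [449.8, 249.1, 118.5]
eef_rot: [-179.7, 0.1, 90.0]
wrist_force: [-0.4, -0.1, 0.9]
width: 0.216
grasp_force: 0.0
```

Run:
```python
from h import *
go([451,267,60],90);go([451,267,24],90)
```

```text
row [-0.0022, 0.0012, 0.0002] [0.0603, 0.005, 0.1947] mm 61.16423200921631 deg 0.2892117583231401 clock 4.5667 [449.8 249.1 118.5]
row [-0.0022, 0.0012, 0.0002] [0.0606, 0.0056, 0.3147] mm 96.1573813658058 deg 0.2892117583231401 clock 4.5667 [449.8 249.1 118.5]
```

>>> carry_out(
  steps=[
    [0,0,0,0.057,0.003,0.1,200],
    [0,0,0,0.057,0.003,0.2,200],
    [0,0,0,0.057,0.003,0.27,200],
    [0,0,0,0.057,0.003,0.31,200],
    [0,0,0,0.057,0.003,0.32,200],
    [0,0,0,0.057,0.003,0.32,200],
    [0,0,0,0.057,0.003,0.32,150],
    [0,0,0,0.057,0.003,0.32,120],
    [0,0,0,0.057,0.003,0.32,100],
    [0,0,0,0.057,0.003,0.32,90],
    [0,0,0,0.057,0.003,0.32,90],
    [0,0,0,0.057,0.003,0.32,90],
  ],
  force=25,
)

```text
clock: 5.57
ee_pos: [453.2, 266.2, 25.4]
eef_rot: [179.9, -0.0, 89.9]
wrist_force: [-0.8, -0.6, 7.6]
width: 0.453
grasp_force: 25.8
```

Run:
```python
from h import *
go([452,267,24],90); o=ctrl.get_obs(); print(o['width'],o['grasp_force'],np.round(o['wrist_force'],1),o['eef_rot'])
```

```text
row [0.001, -0.0004, -0.0012] [0.0026, -0.0042, 0.0045] mm 2.001671599501221 deg 0.18298854418010924 clock 5.5667 [453.2 266.2  25.4]
0.45312348352187437 25.806645231787115 [-0.8 -0.6  7.6] [ 1.79887268e+02 -4.90032294e-02  8.98645123e+01]
```

>>> carry_out(
  steps=[
    [0,0,0,0,0.02,-0.006,90],
    [0,0,0,0,0.05,-0.006,90],
    [0,0,0.005,0,0.085,-0.006,90],
    [0,0,0.012,0,0.12,-0.006,90],
    [0,0,0.02,0,0.155,-0.006,90],
    [0,0,0.028,0,0.19,-0.006,90],
    [0,0,0.036,0,0.225,-0.006,90],
    [0,0,0.044,0,0.26,-0.006,90],
    [0,0,0.052,-0.01,0.285,-0.006,90],
    [0,0,0.058,-0.035,0.3,-0.006,90],
    [0,0,0.063,-0.07,0.305,-0.006,90],
    [0,0,0.063,-0.1,0.305,-0.006,90],
  ],
)

```text
clock: 6.57
ee_pos: [544.1, 234.0, 25.7]
eef_rot: [180.0, 0.1, 82.6]
wrist_force: [-0.2, -0.8, -1.8]
width: 0.451
grasp_force: 24.9
```

Run:
```python
from h import *
go([544.7,71,26],82.7); o=ctrl.get_obs(); print(o['width'],o['grasp_force'],np.round(o['wrist_force'],1),o['eef_rot'])
C=cam('wrist'); snap('wrist','w3.png')
for m in ctrl.masks_of('wrist','catch_box'): print(m['conf'],m['extent'])
```

```text
row [0.0001, 0.0005, -0.001] [-0.5385, 0.0722, -0.0004] mm 162.98803053357562 deg 0.12555164526015872 clock 6.5667 [544.1 234.   25.7]
0.4510379614977774 24.85019540414214 [-0.2 -0.8 -1.8] [1.79994185e+02 6.09080745e-02 8.25903735e+01]
0.87 [0.0, 3.1, 510.7, 348.6]
```

>>> carry_out(
  steps=[
    [0,0,0,-0.04,0.005,0,90],
    [0,0,0,-0.085,0.011,0,90],
    [0,0,0,-0.135,0.018,0,90],
    [0,0,0,-0.185,0.025,0,90],
    [0,0,0,-0.235,0.032,0,90],
    [0,0,0,-0.285,0.038,0,90],
    [0,0,0,-0.335,0.045,0,90],
    [0,0,0,-0.385,0.052,0,90],
    [0,0,0,-0.435,0.058,0,90],
    [0,0,0,-0.48,0.064,0,90],
    [0,0,0,-0.515,0.069,0,90],
    [0,0,0,-0.535,0.072,0,90],
  ],
)

```text
clock: 7.67
ee_pos: [544.4, 71.2, 25.9]
eef_rot: [-180.0, 0.1, 82.5]
wrist_force: [0.2, -0.8, -2.2]
width: 0.453
grasp_force: 24.8
```

>>> carry_out(
  steps=[
    [0,0,0,0,0,0,90],
    [0,0,0,0,0,0,130],
    [0,0,0,0,0,0,180],
    [0,0,0,0,0,0,200],
    [0,0,0,0,0,0,200],
    [0,0,0,0,0,-0.05,200],
    [0,0,0,0,0,-0.15,200],
    [0,0,0,0.05,0,-0.28,200],
    [0,0,0,0.1,0,-0.4,200],
    [0,0,0,0.15,0,-0.5,200],
    [0,0,0,0.2,0,-0.6,200],
    [0,0,0,0.2,0,-0.65,200],
  ],
)

```text
clock: 8.67
ee_pos: [554.1, 139.0, 224.8]
eef_rot: [179.7, -0.3, 83.0]
wrist_force: [0.2, 0.2, 0.1]
width: 0.215
grasp_force: 0.0
```

Run:
```python
from fit import *
o=ctrl.get_obs();print(o['ee_pos'],o['eef_rot'],np.round(o['wrist_force'],1))
C=cam('wrist'); w=snap('wrist','w4.png'); np.savez('w4.npz',K=C[0],r=C[1],t=C[2])
p=np.load('br.npy'); im=w[:,:,::-1].copy()
for n,b in enumerate([[30,11,61],[30,-11,61],[12,20,66],[12,-20,66],[17,34,22],[17,-34,22],[117,34,22],[117,-34,22]]):
  a=proj('w',W(p,np.array([b],float)),C)[0]; cv2.circle(im,tuple(int(round(v)) for v in a),3,(0,0,255),1)
cv2.imwrite('pics/w4b.png',cv2.resize(im,(800,600),interpolation=cv2.INTER_CUBIC))
```

```text
[554.05618904 138.99995375 224.77120998] [179.67769525  -0.33395761  83.00961776] [0.2 0.2 0.1]
```

View pics/w4b.png

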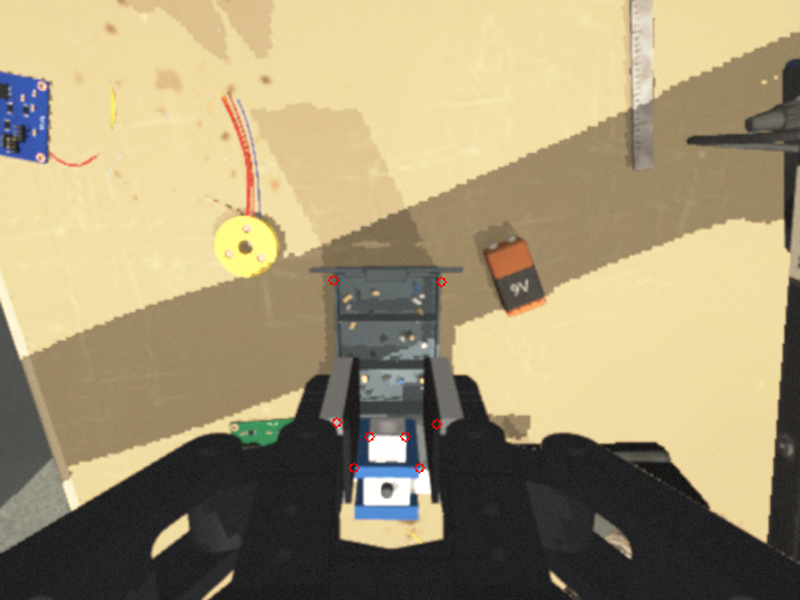

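Run:
```python
from fit import *
f=np.load('w4.npz');C=(f['K'],f['r'],f['t']); p=np.load('br.npy')
P=ray('w',np.array([[338,318],[440,318],[340,365],[438,365],[360,414],[420,414],[337,273],[440,273]])*.64,22,C)
print((R.from_euler('z',-p[2],degrees=True).apply(P-[p[0],p[1],0])).round(1))
import sys
u=np.array([np.cos(np.radians(p[2])),np.sin(np.radians(p[2]))])
t=np.array([544.4,71.2])+u*1; print(t)
go([*t,120],82.7);go([*t,26],82.7)
```

```text
[[ 92.1  31.5  22. ]
 [ 92.3 -34.1  22. ]
 [ 59.4  30.8  22. ]
 [ 59.6 -33.8  22. ]
 [ 23.5  18.   22. ]
 [ 23.6 -22.6  22. ]
 [121.8  31.4  22. ]
 [122.1 -33.2  22. ]]
[544.52643401  72.19197502]
row [0.0042, -0.0027, 0.0019] [-0.2214, -0.0109, 0.3528] mm 124.99862842438522 deg 0.611571776785426 clock 8.7167 [555.  137.2 226.2]
row [0.0042, -0.0027, 0.0019] [-0.2231, -0.0135, 0.6661] mm 210.7847270029496 deg 0.611571776785426 clock 8.7167 [555.  137.2 226.2]
```

>>> carry_out(
  steps=[
    [0,0,0,-0.1,-0.006,0.1,200],
    [0,0,0,-0.22,-0.013,0.2,200],
    [0,0,0,-0.22,-0.013,0.32,200],
    [0,0,0,-0.22,-0.013,0.42,200],
    [0,0,0,-0.22,-0.013,0.52,200],
    [0,0,0,-0.22,-0.013,0.6,200],
    [0,0,0,-0.22,-0.013,0.65,200],
    [0,0,0,-0.22,-0.013,0.662,200],
    [0,0,0,-0.22,-0.013,0.662,150],
    [0,0,0,-0.22,-0.013,0.662,100],
    [0,0,0,-0.22,-0.013,0.662,90],
    [0,0,0,-0.22,-0.013,0.662,90],
  ],
)

```text
clock: 9.72
ee_pos: [540.8, 68.7, 23.2]
eef_rot: [179.9, -0.0, 82.7]
wrist_force: [-0.9, 1.3, -2.1]
width: 0.443
grasp_force: 24.4
```

>>> carry_out(
  steps=[
    [0,0,0,0,0,-0.002,90],
    [0,0,0,-0.008,0,-0.002,90],
    [0,0,0,-0.014,0,-0.002,90],
    [0,0,0,-0.018,0,-0.002,90],
    [0,0,0,-0.018,0,-0.002,90],
    [0,0,0,-0.018,0,-0.002,150],
    [0,0,0,-0.018,0,-0.002,200],
    [0,0,0,-0.018,0,-0.002,200],
    [0,0,0,-0.018,0,-0.03,200],
    [0,0,0,-0.018,0,-0.1,200],
    [0,0,0,-0.018,0,-0.23,200],
    [0,0,0,-0.018,0,-0.36,200],
  ],
)

```text
clock: 10.72
ee_pos: [538.5, 63.2, 131.1]
eef_rot: [-179.9, 0.0, 82.7]
wrist_force: [1.7, -0.3, 0.5]
width: 0.215
grasp_force: 0.0
```

Run:
```python
from h import *
go([440,-140,260],127);go([430,-160,260],127)
b=ctrl.get_obs()['joint_positions'];print(np.round(b))
```

```text
row [-0.0013, -0.0002, -0.3868] [-0.7138, -0.2403, -0.4286] mm 259.9606936276233 deg 44.33233305175377 clock 10.7167 [538.5  63.2 131.1]
row [-0.0013, -0.0002, -0.3868] [-0.7841, -0.2649, -0.4285] mm 279.59925539701715 deg 44.33233305175377 clock 10.7167 [538.5  63.2 131.1]
[-15.  44.   5. 110.  -8.  27. -11.]
```

Run:
```python
from h import *
go([440,-190,230],127)
```

```text
row [-0.0013, -0.0002, -0.3868] [-0.879, -0.2188, -0.3285] mm 289.07288139741195 deg 44.33233305175377 clock 10.7167 [538.5  63.2 131.1]
```

>>> carry_out(
  steps=[
    [0,0,-0.05,0,-0.1,-0.12,150],
    [0,0,-0.1,-0.1,-0.2,-0.24,100],
    [0,0,-0.16,-0.22,-0.219,-0.33,50],
    [0,0,-0.22,-0.35,-0.219,-0.33,0],
    [0,0,-0.28,-0.48,-0.219,-0.33,0],
    [0,0,-0.34,-0.62,-0.219,-0.33,0],
    [0,0,-0.387,-0.75,-0.219,-0.33,0],
    [0,0,-0.387,-0.879,-0.219,-0.33,0],
    [0,0,-0.387,-0.879,-0.219,-0.33,0],
    [0,0,-0.387,-0.879,-0.219,-0.33,0],
    [0,0,-0.387,-0.879,-0.219,-0.33,0],
  ],
)

```text
clock: 11.63
ee_pos: [440.5, -189.7, 229.6]
eef_rot: [180.0, 0.0, 127.0]
wrist_force: [1.1, 1.0, 1.1]
width: 1.002
grasp_force: 0.0
```

Run:
```python
from h import *
o=ctrl.get_obs();print(o['ee_pos'],o['eef_rot'],np.round(o['wrist_force'],1))
C=cam('wrist'); w=snap('wrist','w5.png'); np.savez('w5.npz',K=C[0],r=C[1],t=C[2])
for n in['punch','marker','cutters']:
  for m in ctrl.masks_of('wrist',n):
    if m['conf']>.3:
      v,u=np.nonzero(m['pixels']); r=cv2.minAreaRect(np.c_[u,v].astype(np.float32)); print(n,round(m['conf'],2),np.round(m['extent']),ray('wrist',cv2.boxPoints(r),12,C)[:,:2].round().tolist())
cv2.imwrite('pics/w5b.png',cv2.resize(w,(800,600),interpolation=cv2.INTER_CUBIC)[:,:,::-1])
```

```text
[ 440.53798683 -189.71702036  229.58101288] [1.79966080e+02 2.07969130e-03 1.26951297e+02] [1.1 1.  1.1]
punch 0.82 [238. 191. 254. 313.] [[449.0, -226.0], [461.0, -216.0], [551.0, -335.0], [537.0, -346.0]]
punch 0.37 [285. 226. 328. 330.] [[515.0, -226.0], [550.0, -200.0], [633.0, -297.0], [595.0, -326.0]]
marker 0.78 [195. 226. 212. 335.] [[434.0, -290.0], [443.0, -281.0], [530.0, -382.0], [521.0, -391.0]]
cutters 0.55 [285. 227. 329. 326.] [[516.0, -225.0], [550.0, -200.0], [633.0, -297.0], [596.0, -325.0]]
```

View pics/w5b.png

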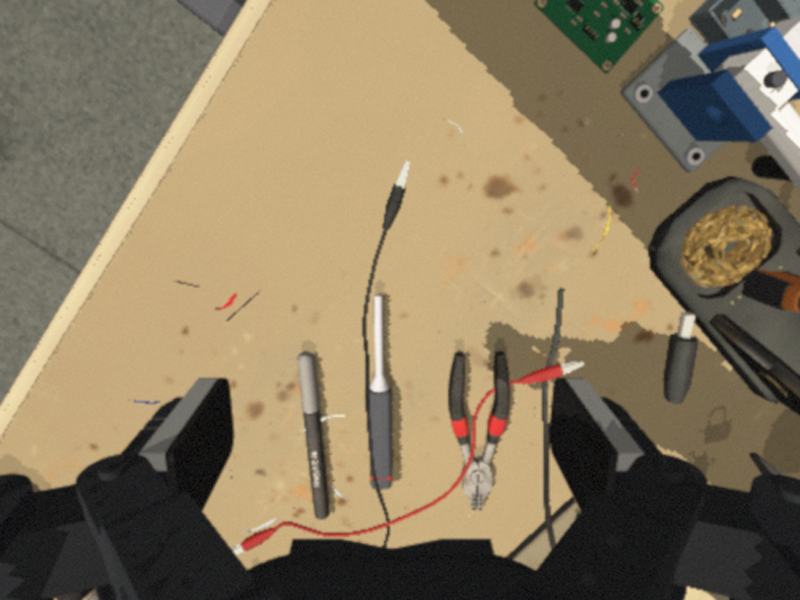

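Run:
```python
from h import *
f=np.load('w5.npz');C=(f['K'],f['r'],f['t'])
tip=ray('w',[[379*.64,295*.64]],8,C)[0]
fr=ray('w',np.array([[369,391],[391,391]])*.64,16,C); bk=ray('w',np.array([[372,486],[394,486]])*.64,16,C)
print(tip,fr,bk); F=fr.mean(0);Bk=bk.mean(0)
print('w',np.linalg.norm(fr[0]-fr[1]),'len',np.linalg.norm((F-Bk)),'shank',np.linalg.norm((tip-F)[:2]),'yaw',np.degrees(np.arctan2(*(tip-Bk)[:2][::-1])),np.degrees(np.arctan2(*(F-Bk)[:2][::-1])))
O=(F+Bk)/2; print('O',O)
u=(tip-Bk)[:2]; y=np.degrees(np.arctan2(u[1],u[0])); u/=np.linalg.norm(u)
print('O from tip',tip[:2]-108*u)
g=(O[:2]+tip[:2]-108*u)/2-8*u; print('grip',g,y)
go([*g,110],y);go([*g,11],y)
```

```text
[ 454.85899336 -222.36441426    8.        ] [[ 489.43366719 -280.18830612   16.        ]
 [ 501.59908226 -271.03210297   16.        ]] [[ 536.59196574 -340.59903058   16.        ]
 [ 549.45795369 -330.91822923   16.        ]]
w 15.226075661778786 len 76.64788791168827 shank 66.99355821749036 yaw 127.86568412512285 128.30364943858913
O [ 519.27066722 -305.68441722   16.        ]
O from tip [ 521.15074204 -307.6252145 ]
grip [ 525.12120453 -312.97043069] 127.86568412512285
row [0.0003, -0.0002, -0.0056] [-0.5013, -0.0297, 0.3975] mm 192.15037661655802 deg 0.639365915027934 clock 11.8333 [ 441.2 -187.9  229.3]
row [0.0003, -0.0002, -0.0056] [-0.5015, -0.0299, 0.7275] mm 265.23527759605196 deg 0.639365915027934 clock 11.8333 [ 441.2 -187.9  229.3]
```

The punch measures 76 x 15 mm in the body and 67 mm in the shank, with its tip at (455,-222) and yaw about 128. The green look-alike isn't near, so this matches the description.

>>> carry_out(
  steps=[
    [0,0,-0.006,-0.12,-0.007,0.05,100],
    [0,0,-0.006,-0.25,-0.015,0.1,135],
    [0,0,-0.006,-0.37,-0.022,0.2,135],
    [0,0,-0.006,-0.46,-0.03,0.3,135],
    [0,0,-0.006,-0.5,-0.03,0.4,135],
    [0,0,-0.006,-0.5,-0.03,0.45,135],
    [0,0,-0.006,-0.5,-0.03,0.48,135],
    [0,0,-0.006,-0.5,-0.03,0.48,135],
    [0,0,-0.006,-0.5,-0.03,0.48,135],
  ],
)

```text
clock: 12.58
ee_pos: [524.3, -313.6, 85.5]
eef_rot: [180.0, -0.0, 127.8]
wrist_force: [-0.3, 0.5, 0.7]
width: 0.47
grasp_force: 0.0
```

Run:
```python
from h import *
go([525,-313,20],127.9); o=ctrl.get_obs(); print(o['eef_rot'],o['width'],np.round(o['joint_positions']))
```

```text
row [0.0002, -0.0003, -0.0007] [-0.0001, 0.003, 0.2185] mm 65.54653891399353 deg 0.08763716779316287 clock 12.5833 [ 524.3 -313.6   85.5]
[ 1.79974294e+02 -3.82192546e-02  1.27825459e+02] 0.4701966133479112 [31. 51. -8. 99. 13. 31. 53.]
```

>>> carry_out(
  steps=[
    [0,0,0,0,0.003,0.06,135],
    [0,0,0,0,0.003,0.12,135],
    [0,0,0,0,0.003,0.17,135],
    [0,0,0,0,0.003,0.2,135],
    [0,0,0,0,0.003,0.217,135],
    [0,0,0,0,0.003,0.217,135],
    [0,0,0,0,0.003,0.217,180],
    [0,0,0,0,0.003,0.217,220],
    [0,0,0,0,0.003,0.217,240],
    [0,0,0,0,0.003,0.217,240],
    [0,0,0,0,0.003,0.217,240],
  ],
  force=70,
)

```text
clock: 13.5
ee_pos: [525.2, -314.9, 21.5]
eef_rot: [179.9, 0.1, 127.7]
wrist_force: [-0.8, 0.3, 5.9]
width: 0.163
grasp_force: 70.0
```

Run:
```python
from h import *
o=ctrl.get_obs(); print(o['ee_pos'],o['eef_rot'],o['width'],o['grasp_force'],np.round(o['wrist_force'],1))
```

```text
[ 525.20980443 -314.94021566   21.45345675] [1.79949088e+02 1.00594242e-01 1.27698597e+02] 0.16289251203316985 70.00160336494446 [-0.8  0.3  5.9]
```

```bash
cat >> h.py <<'E'
def brk(x,lat=0,z=50):
    p=np.load('br.npy'); return R.from_euler('z',p[2],degrees=True).apply([x,lat,z])+[p[0],p[1],0]
def tcp(tipx,tt,yaw,roll,lat=0,z=50):
    return brk(tipx,lat,z)-R.from_euler('xyz',[roll,0,yaw],degrees=True).apply(tt)
E
python3 - <<'E'
from h import *
go(tcp(-60,[116.2,0,13.5],82.7,162),82.7,(162,0))
go(tcp(-60,[116.2,0,13.5],82.7,162,0,95),82.7,(162,0))
E
```

```text
row [-0.1481, -0.061, 0.3895] [0.4151, 0.256, -0.1385] mm 152.09313084410897 deg 48.26198692461479 clock 13.5 [ 525.2 -314.9   21.5]
row [-0.1481, -0.061, 0.3895] [0.4149, 0.2561, -0.2885] mm 169.94717711690902 deg 48.26198692461479 clock 13.5 [ 525.2 -314.9   21.5]
```

>>> carry_out(
  steps=[
    [0,0,0,0,0,-0.06,240],
    [0,0,0,0,0,-0.15,240],
    [0,0,0,0,0,-0.25,240],
    [-0.02,-0.008,0.055,0.05,0.03,-0.288,240],
    [-0.04,-0.016,0.11,0.1,0.06,-0.288,240],
    [-0.062,-0.026,0.165,0.16,0.1,-0.288,240],
    [-0.085,-0.035,0.22,0.22,0.14,-0.288,240],
    [-0.105,-0.043,0.275,0.28,0.18,-0.288,240],
    [-0.125,-0.052,0.33,0.34,0.22,-0.288,240],
    [-0.148,-0.061,0.3895,0.415,0.256,-0.288,240],
    [-0.148,-0.061,0.3895,0.415,0.256,-0.288,240],
    [-0.148,-0.061,0.3895,0.415,0.256,-0.288,240],
  ],
)

```text
clock: 14.5
ee_pos: [524.5, -182.9, 123.1]
eef_rot: [165.3, -0.3, 86.0]
wrist_force: [-0.7, 0.6, -0.9]
width: 0.163
grasp_force: 69.1
```

Run:
```python
from h import *
o=ctrl.get_obs(); print(o['ee_pos'],o['eef_rot'],o['width'],o['grasp_force'],np.round(o['wrist_force'],1))
C=cam('wrist'); w=snap('wrist','w6.png'); np.savez('w6.npz',K=C[0],r=C[1],t=C[2],p=o['ee_pos'],e=o['eef_rot'])
A=R.from_euler('xyz',o['eef_rot'],degrees=True)
for x in (35,50,116.2): print(x,proj('w',[A.apply([x,0,13.5])+o['ee_pos']],C).round(1))
m=ctrl.masks_of('wrist','punch')
if m: print(m[0]['conf'],m[0]['extent'])
cv2.imwrite('pics/w6b.png',cv2.resize(w,(800,600),interpolation=cv2.INTER_CUBIC)[:,:,::-1])
```

```text
[ 524.47635546 -182.92651496  123.10338048] [165.3443867   -0.32486485  86.00091676] 0.16296984273679188 69.12777900695801 [-0.7  0.6 -0.9]
35 [[250.2 173.2]]
50 [[250.2 136.8]]
116.2 [[250.3 -53.9]]
0.73 [232.3, 0.0, 272.9, 321.2]
```

View pics/w6b.png

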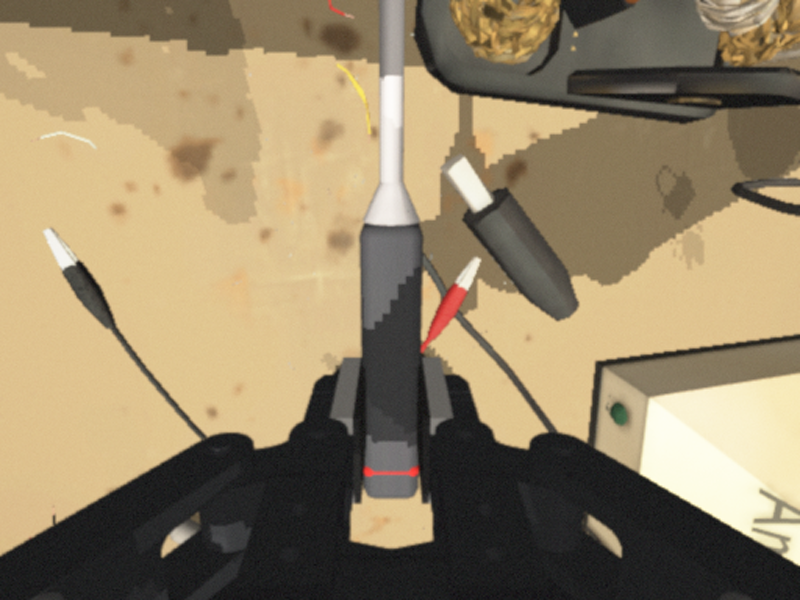

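Run:
```python
from h import *
T=tcp(-50,[116.2,0,13.5],82.7,162); print(T); go(T,82.7,(162,0))
```

```text
[ 511.00177321 -159.48647898   62.83926297]
row [-0.0287, -0.0115, 0.0279] [0.0698, -0.1025, 0.183] mm 66.3248745360377 deg 4.767885033489082 clock 14.6 [ 525.3 -181.8  123.6]
```

>>> carry_out(
  steps=[
    [-0.029,-0.0115,0.028,0.02,-0.05,0.04,240],
    [-0.029,-0.0115,0.028,0.04,-0.08,0.09,240],
    [-0.029,-0.0115,0.028,0.07,-0.1025,0.14,240],
    [-0.029,-0.0115,0.028,0.07,-0.1025,0.183,240],
    [-0.029,-0.0115,0.028,0.07,-0.1025,0.183,240],
    [-0.029,-0.0115,0.028,0.07,-0.1025,0.183,240],
    [-0.029,-0.0115,0.028,0.07,-0.1025,0.183,240],
  ],
)

```text
clock: 15.18
ee_pos: [545.7, -176.7, 98.4]
eef_rot: [165.8, -0.7, 82.9]
wrist_force: [0.3, 0.6, -2.2]
width: 0.164
grasp_force: 69.1
```

Run:
```python
from h import *
T=tcp(-50,[116.2,0,13.5],82.7,162); go(T,82.7,(162,0)); o=ctrl.get_obs(); print(o['eef_rot'])
tip=R.from_euler('xyz',o['eef_rot'],degrees=True).apply([116.2,0,13.5])+o['ee_pos']; p=np.load('br.npy')
print('tip in bracket',R.from_euler('z',-p[2],degrees=True).apply(tip-[p[0],p[1],0]))
# view of tip from scene & top
C=cam('wrist'); im=snap('scene','s2.png'); t2=snap('top','t2.png')
a=proj('scene',[tip,brk(-26)]); b=proj('top',[tip,brk(-26)]); print(a,b)
def crop(im,c,h=24,k=12):
    x,y=[int(v) for v in c]; r=cv2.resize(im[y-h:y+h,x-h//1:x+h],None,fx=k*24/48/1,fy=k*24/48,interpolation=cv2.INTER_CUBIC)[:,:,::-1].copy(); return r,(x-h,y-h)
out=[]
for I,q in((im,a),(t2,b)):
    r,(x0,y0)=crop(I,q.mean(0),24,16)
    for u in q: cv2.circle(r,tuple(int((v+.5)*8) for v in (u-[x0,y0])),3,(0,0,255),1)
    out.append(r)
cv2.imwrite('pics/chk.png',np.hstack(out))
```

```text
row [-0.0332, -0.0066, -0.0001] [0.0411, -0.1473, 0.0857] mm 52.58340542097203 deg 3.8736595077313924 clock 15.1833 [ 545.7 -176.7   98.4]
[165.79824519  -0.72682274  82.89699334]
tip in bracket [-62.50315967 -35.30551712  86.82805024]
[[265.63718029 178.6771971 ]
 [252.98401313 185.49736988]] [[235.37712783 184.62603663]
 [224.79406015 193.93503815]]
```

View pics/chk.png

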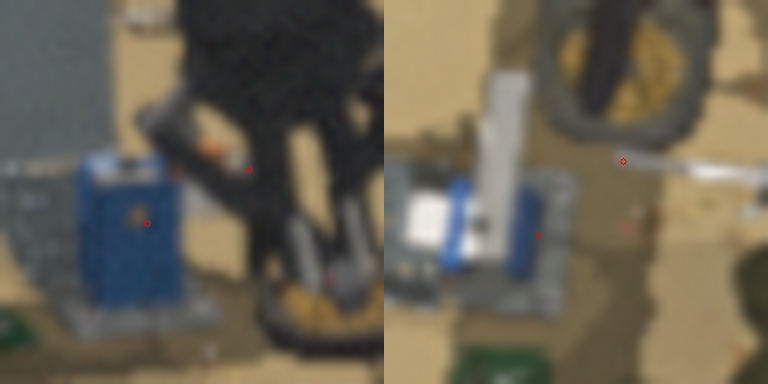

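Run:
```python
from h import *
o=ctrl.get_obs(); print(np.round(o['joint_positions'],1),np.round(o['joint_vel'],1),np.round(o['ee_pos'],1),np.round(o['wrist_force'],1))
```

```text
[ 15.2  46.   -0.7 118.7 -57.2   2.5  64.5] [ 0.  -0.7 -0.   0.2 -0.4 -0.1  0.1] [ 545.5 -176.8   99. ] [ 0.1  0.2 -1.5]
```

Run:
```python
from h import *
T=tcp(-55,[116.2,0,13.5],82.7,172,z=85); print(T); go(T,82.7,(172,0))
```

```text
[ 512.64391054 -164.73769958   98.36861893]
row [0.0544, -0.0065, 0.0002] [0.0263, -0.1107, -0.0255] mm 34.98486438269532 deg 6.274215443907684 clock 15.2833 [ 545.5 -176.8   99. ]
```

>>> carry_out(
  steps=[
    [0.03,-0.003,0,0.01,-0.03,-0.01,240],
    [0.0544,-0.0065,0,0.026,-0.07,-0.0255,240],
    [0.0544,-0.0065,0,0.026,-0.11,-0.0255,240],
    [0.0544,-0.0065,0,0.026,-0.11,-0.0255,240],
    [0.0544,-0.0065,0,0.026,-0.11,-0.0255,240],
    [0.0544,-0.0065,0,0.026,-0.11,-0.0255,240],
  ],
)

```text
clock: 15.78
ee_pos: [513.7, -165.0, 98.9]
eef_rot: [171.9, -0.0, 82.7]
wrist_force: [0.2, 0.1, -1.4]
width: 0.163
grasp_force: 69.1
```

Run:
```python
from h import *
o=ctrl.get_obs(); print(np.round(o['joint_positions'],1),np.round(o['eef_rot'],1))
T=tcp(-55,[116.2,0,13.5],82.7,172,z=85); print(T); go(T,82.7,(172,0))
T=tcp(-55,[116.2,0,13.5],82.7,180,z=85); print(T); go(T,82.7,(180,0))
```

```text
[  5.9  46.2  12.5 119.4 -55.4  12.2  60.8] [171.9  -0.   82.7]
[ 512.64391054 -164.73769958   98.36861893]
row [0.0008, -0.0003, -0.0002] [0.0004, -0.0037, 0.0014] mm 1.192186526733162 deg 0.10494780409545272 clock 15.7833 [ 513.7 -165.    98.9]
[ 514.50751839 -164.97643325   98.5       ]
row [0.0707, -0.0003, -0.0002] [0.0004, 0.0026, 0.0019] mm 0.9637488654174947 deg 8.097752229783355 clock 15.7833 [ 513.7 -165.    98.9]
```

Run:
```python
from h import *
T=tcp(-45,[116.2,0,13.5],82.7,174); print(T); go(T,82.7,(174,0))
```

```text
[ 514.37216228 -154.87737783   63.42604559]
row [0.0183, -0.0003, -0.0002] [0.0337, -0.0186, 0.117] mm 36.94085244086879 deg 2.0975916837415927 clock 15.7833 [ 513.7 -165.    98.9]
```

>>> carry_out(
  steps=[
    [0.018,0,0,0.03,-0.005,0.03,240],
    [0.018,0,0,0.033,-0.01,0.06,240],
    [0.018,0,0,0.033,-0.0185,0.1,240],
    [0.018,0,0,0.033,-0.0185,0.117,240],
    [0.018,0,0,0.033,-0.0185,0.117,240],
    [0.018,0,0,0.033,-0.0185,0.117,240],
    [0.018,0,0,0.033,-0.0185,0.117,240],
  ],
)

```text
clock: 16.37
ee_pos: [514.2, -155.3, 63.6]
eef_rot: [174.0, 0.0, 82.7]
wrist_force: [-0.6, 0.0, -1.0]
width: 0.164
grasp_force: 69.1
```

```bash
cat >> h.py <<'E'
def tipb(tt=[116.2,0,13.5]):
    o=ctrl.get_obs(); tip=R.from_euler('xyz',o['eef_rot'],degrees=True).apply(tt)+o['ee_pos']; p=np.load('br.npy')
    print('joints',np.round(o['joint_positions'],1),'rpy',np.round(o['eef_rot'],2),'F',np.round(o['wrist_force'],1),'w',round(o['width'],3),'tip in bracket',R.from_euler('z',-p[2],degrees=True).apply(tip-[p[0],p[1],0]).round(1))
E
python3 - <<'E'
from h import *
tipb()
T=tcp(-45,[116.2,0,13.5],82.7,174); go(T,82.7,(174,0))
C=cam('wrist');w=ctrl.snapshot('wrist')
for m in ctrl.masks_of('wrist','punch')[:1]:
    p=m['pixels']; print(m['conf'],[(r,np.nonzero(p[r])[0].mean().round(1) if p[r].any() else None, p[r].sum()) for r in (10,40,70,100,160,200)])
o=ctrl.get_obs(); A=R.from_euler('xyz',o['eef_rot'],degrees=True)
print(proj('w',[A.apply([x,0,13.5])+o['ee_pos'] for x in(30,60,85)],C))
E
```

```text
joints [  6.   50.   10.3 118.4 -54.9  10.3  58.9] rpy [173.97   0.    82.67] F [-0.6  0.  -1. ] w 0.164 tip in bracket [-45.4   0.   50.2]
row [0.0003, 0.0, -0.0002] [0.0014, 0.0002, 0.0008] mm 0.4860989934881113 deg 0.04100784879002207 clock 16.3667 [ 514.2 -155.3   63.6]
0.59 [(10, np.float64(250.5), np.int64(16)), (40, np.float64(251.0), np.int64(15)), (70, np.float64(250.5), np.int64(16)), (100, np.float64(249.5), np.int64(16)), (160, np.float64(250.0), np.int64(41)), (200, np.float64(249.0), np.int64(39))]
[[249.51302253 184.26508479]
 [249.48247484 110.72779646]
 [249.45396677  42.10048449]]
```

>>> carry_out(
  steps=[
    [0,0,0,0.02,0,0,240],
    [0,0,0,0.04,0,0,240],
    [0,0,0,0.055,0,0,240],
    [0,0,0,0.07,0,0,240],
    [0,0,0,0.08,0,0,240],
    [0,0,0,0.08,0,0,240],
  ],
)

```text
clock: 16.97
ee_pos: [517.2, -129.4, 63.1]
eef_rot: [174.0, -0.1, 82.8]
wrist_force: [-0.3, 0.1, -1.6]
width: 0.163
grasp_force: 69.1
```

Run:
```python
from h import *
tipb()
```

```text
joints [  3.4  49.9   9.7 119.  -55.    9.4  56.4] rpy [ 1.7404e+02 -6.0000e-02  8.2830e+01] F [-0.3  0.1 -1.6] w 0.163 tip in bracket [-19.4   0.7  49.8]
```

>>> carry_out(
  steps=[
    [0,0,0,0.01,0,0,240],
    [0,0,0,0.02,0,0,240],
    [0,0,0,0.03,0,0,240],
    [0,0,0,0.04,0,0,240],
    [0,0,0,0.05,0,0,240],
    [0,0,0,0.06,0,0,240],
    [0,0,0,0.065,0,0,240],
  ],
)

```text
clock: 17.55
ee_pos: [519.2, -116.4, 63.5]
eef_rot: [173.9, 0.4, 82.4]
wrist_force: [-2.1, -7.5, -0.9]
width: 0.161
grasp_force: 69.2
```

Run:
```python
from h import *
tipb(); go(tcp(31,[116.2,0,13.5],82.7,174),82.7,(174,0))
```

```text
joints [  1.4  49.9   9.9 119.4 -55.1   8.7  54.4] rpy [173.89   0.45  82.44] F [-2.1 -7.5 -0.9] w 0.161 tip in bracket [-6.3 -0.4 49.2]
row [0.0009, 0.0041, -0.0018] [0.1239, -0.0002, -0.0007] mm 37.17959705257867 deg 0.5275594667840608 clock 17.55 [ 519.2 -116.4   63.5]
```

>>> carry_out(
  steps=[
    [0,0,0,0.01,0,0,240],
    [0,0,0,0.02,0,0,240],
    [0,0,0,0.03,0,0,240],
    [0,0,0,0.04,0,0,240],
    [0,0,0,0.05,0,0,240],
    [0,0,0,0.06,0,0,240],
    [0,0,0,0.06,0,0,240],
  ],
)

```text
clock: 18.13
ee_pos: [521.9, -92.1, 63.1]
eef_rot: [174.0, -0.1, 82.8]
wrist_force: [-0.1, 0.1, 0.2]
width: 0.163
grasp_force: 69.1
```

Run:
```python
from h import *
tipb(); go(tcp(31,[116.2,0,13.5],82.7,174),82.7,(174,0))
C=cam('wrist');w=ctrl.snapshot('wrist')
for m in ctrl.masks_of('wrist','punch')[:1]:
    p=m['pixels']; print(m['conf'],[(r,np.nonzero(p[r])[0].mean().round(1) if p[r].any() else None, p[r].sum()) for r in range(60,170,8)])
```

```text
joints [ -0.8  49.8   9.5 119.6 -55.3   8.7  52.4] rpy [ 1.7404e+02 -8.0000e-02  8.2830e+01] F [-0.1  0.1  0.2] w 0.163 tip in bracket [18.2  0.8 49.8]
row [-0.0003, -0.0008, 0.0011] [0.0426, 0.0018, -0.0009] mm 12.805912971005373 deg 0.16053723654024205 clock 18.1333 [521.9 -92.1  63.1]
0.66 [(60, None, np.int64(0)), (68, None, np.int64(0)), (76, None, np.int64(0)), (84, np.float64(251.0), np.int64(15)), (92, np.float64(250.5), np.int64(14)), (100, np.float64(249.5), np.int64(14)), (108, np.float64(250.0), np.int64(15)), (116, np.float64(250.0), np.int64(15)), (124, np.float64(250.0), np.int64(21)), (132, np.float64(250.5), np.int64(28)), (140, np.float64(250.0), np.int64(35)), (148, np.float64(250.5), np.int64(38)), (156, np.float64(251.0), np.int64(39)), (164, np.float64(251.0), np.int64(39))]
```

>>> carry_out(
  steps=[
    [0,0,0,0.01,0,0,240],
    [0,0,0,0.02,0,0,240],
    [0,0,0,0.03,0,0,240],
    [0,0,0,0.038,0,0,240],
    [0,0,0,0.042,0,0,240],
    [0,0,0,0.042,0,0,240],
    [0,0,0,0.042,0,0,240],
    [0,0,0,0.042,0,0,240],
  ],
)

```text
clock: 18.9
ee_pos: [523.3, -81.3, 63.2]
eef_rot: [174.0, 0.0, 82.7]
wrist_force: [-0.0, -0.2, -0.6]
width: 0.16
grasp_force: 69.1
```

Run:
```python
from h import *
tipb()
im=snap('top','t3.png'); snap('scene','s3.png')
for c in('top','scene'):
  for m in ctrl.masks_of(c,'pin'): 
    v,u=np.nonzero(m['pixels']); print(c,m['conf'],m['extent'],len(u), ray(c,[[u.mean(),v.mean()]],8)[0].round())
```

```text
joints [ -2.2  49.8   9.7 119.7 -55.3   8.5  51.1] rpy [174.02   0.    82.72] F [-0.  -0.2 -0.6] w 0.16 tip in bracket [29.1  0.5 49.7]
```

>>> carry_out(
  steps=[
    [0,0,0,0.01,0,0,240],
    [0,0,0,0.01,0,0,240],
    [0,0,0,0.01,0,0,240],
    [0,0,0,-0.04,0,0,240],
    [0,0,0,-0.09,0,0,240],
    [0,0,0,-0.14,0,0,240],
    [0,0,0,-0.19,0,0,240],
    [0,0,0,-0.24,0,0,240],
    [0,0,0,-0.29,0,0,240],
    [0,0,0,-0.34,0,0,240],
    [0,0,0,-0.34,0,0,240],
  ],
)

```text
clock: 20.02
ee_pos: [509.8, -187.2, 63.5]
eef_rot: [174.0, 0.3, 82.4]
wrist_force: [0.3, -1.5, -0.6]
width: 0.165
grasp_force: 69.1
```

Run:
```python
from h import *
tipb(); ctrl.snapshot('top'); ctrl.snapshot('scene'); snap('top','t4.png')
for c in('top','scene'):
  for m in ctrl.masks_of(c,'pin'): 
    v,u=np.nonzero(m['pixels']); print(c,m['conf'],m['extent'],len(u), ray(c,[[u.mean(),v.mean()]],8)[0].round())
o=ctrl.get_obs();go(o['ee_pos']+[0,0,80],60)
for n in['catch_box','battery','flux']:
  for m in ctrl.masks_of('top',n): 
    v,u=np.nonzero(m['pixels']); print(n,m['conf'],m['extent'],ray('top',[[u.mean(),v.mean()]],8)[0].round())
```

```text
joints [  9.8  50.1   9.8 117.4 -50.4  10.6  57.6] rpy [173.95   0.26  82.41] F [ 0.3 -1.5 -0.6] w 0.165 tip in bracket [-77.7  -0.1  49.5]
top 0.34 [211.3, 172.4, 229.9, 200.1] 268 [558.   2.   8.]
row [0.0511, -0.0111, 0.1991] [0.0004, 0.0277, -0.2652] mm 80.00000000000001 deg 23.590217924023186 clock 20.2667 [ 510.6 -180.7   63.1]
catch_box 0.61 [173.1, 183.1, 212.9, 202.0] [549. 106.   8.]
battery 0.49 [183.9, 164.2, 196.5, 174.3] [635. 114.   8.]
```

Run:
```python
from h import *
go([500,0,240],82.7)
```

```text
row [0.0521, -0.0004, 0.001] [0.5955, -0.0488, -0.5975] mm 253.50481484249272 deg 5.969590677518515 clock 20.4167 [ 510.6 -181.3   63.1]
```

>>> carry_out(
  steps=[
    [0.02,0,0,0,0,-0.1,240],
    [0.05,0,0,0,-0.02,-0.23,240],
    [0.052,0,0,0,-0.05,-0.36,240],
    [0.052,0,0,0.05,-0.05,-0.48,240],
    [0.052,0,0,0.15,-0.05,-0.58,240],
    [0.052,0,0,0.28,-0.05,-0.6,240],
    [0.052,0,0,0.41,-0.05,-0.6,240],
    [0.052,0,0,0.53,-0.05,-0.6,240],
    [0.052,0,0,0.595,-0.05,-0.6,240],
    [0.052,0,0,0.595,-0.05,-0.6,240],
    [0.052,0,0,0.595,-0.05,-0.6,240],
  ],
)

```text
clock: 21.33
ee_pos: [499.4, 0.9, 240.3]
eef_rot: [-180.0, -0.0, 83.0]
wrist_force: [-0.6, -0.9, -1.0]
width: 0.16
grasp_force: 69.2
```

Run:
```python
from h import *
o=ctrl.get_obs();print(o['ee_pos'],o['eef_rot'],o['width'])
C=cam('wrist'); w=snap('wrist','w7.png'); np.savez('w7.npz',K=C[0],r=C[1],t=C[2])
p=np.load('br.npy'); inv=R.from_euler('z',-p[2],degrees=True)
bf=lambda P: inv.apply(P-[p[0],p[1],0]).round(1).tolist()
for n,z in(('pin',8),('catch_box',22),('bracket',40)):
  for m in ctrl.masks_of('wrist',n):
    v,u=np.nonzero(m['pixels']); r=cv2.minAreaRect(np.c_[u,v].astype(np.float32)); print(n,round(m['conf'],2),np.round(m['extent']),len(u),bf(ray('w',[[u.mean(),v.mean()]],z,C)),bf(ray('w',cv2.boxPoints(r),z,C)))
# brass-coloured pixels
hsv=cv2.cvtColor(w,cv2.COLOR_RGB2HSV)
q=proj('w',[brk(x,y,2) for x,y in((19,32),(19,-32),(115,-32),(115,32))],C)
print(q.round())
mk=np.zeros(w.shape[:2],np.uint8); cv2.fillConvexPoly(mk,q.round().astype(int),1)
g=(mk>0)&(hsv[...,0]>12)&(hsv[...,0]<32)&(hsv[...,1]>90)&(hsv[...,2]>70)
n,l,st,ce=cv2.connectedComponentsWithStats(g.astype(np.uint8))
for i in range(1,n):
  if st[i,4]>8: print(st[i],ce[i].round(),bf(ray('w',[ce[i]],8,C)))
```

```text
[499.36910055   0.90798955 240.34579859] [-1.79978887e+02 -2.28986399e-02  8.29735747e+01] 0.15999001678394967
pin 0.62 [276.  52. 291.  92.] 464 [[74.7, 4.1, 8.0]] [[91.9, 12.9, 8.0], [93.2, 0.6, 8.0], [57.3, -4.7, 8.0], [56.0, 7.9, 8.0]]
catch_box 0.79 [257.   0. 334. 134.] 7661 [[83.8, -1.9, 22.0]] [[16.4, 29.8, 22.0], [135.4, 29.4, 22.0], [134.9, -38.8, 22.0], [15.7, -45.7, 22.0]]
bracket 0.66 [268. 124. 370. 190.] 3774 [[-4.9, -18.6, 40.0]] [[29.3, 18.3, 40.0], [29.7, -73.9, 40.0], [-33.3, -80.2, 40.0], [-33.8, 17.1, 40.0]]
[[254. 127.]
 [315. 128.]
 [321.  28.]
 [255.  27.]]
[274  45   5   3  11] [276.  46.] [[97.7, 11.3, 8.0]]
[275  51  13  11 124] [281.  56.] [[88.5, 6.0, 8.0]]
[276  63  15  28 301] [283.  76.] [[69.7, 3.4, 8.0]]
[259  67   3   6  11] [260.  69.] [[76.6, 26.9, 8.0]]
```

The pin lies in the box: its mask measures 36 x 12 mm, spans bracket x 56 to 92, and is within the walls. Now I'll lay the punch on free bench at about (465,-190).

Run:
```python
from h import *
go([465,-190,100],83);go([465,-190,40],83)
C=cam('top');print('edge',ray('top',[[256,405*.64],[200,405*.64]],0))
```

```text
row [0.0003, 0.0003, -0.0037] [-0.6339, -0.0331, 0.4697] mm 236.91172116020226 deg 0.4308080522362213 clock 21.5333 [499.4  -2.6 240.8]
row [0.0003, 0.0003, -0.0037] [-0.6338, -0.0332, 0.6697] mm 276.8114081193296 deg 0.4308080522362213 clock 21.5333 [499.4  -2.6 240.8]
edge [[ 291.01046397 -134.13740194    0.        ]
 [ 291.93453228   75.76023983    0.        ]]
```

>>> carry_out(
  steps=[
    [0,0,0,-0.1,-0.01,0,240],
    [0,0,0,-0.22,-0.02,0,240],
    [0,0,0,-0.35,-0.033,0,240],
    [0,0,0,-0.47,-0.033,0.05,240],
    [0,0,0,-0.57,-0.033,0.15,240],
    [0,0,0,-0.632,-0.033,0.27,240],
    [0,0,0,-0.632,-0.033,0.39,240],
    [0,0,0,-0.632,-0.033,0.5,240],
    [0,0,0,-0.632,-0.033,0.58,240],
    [0,0,0,-0.632,-0.033,0.64,240],
    [0,0,0,-0.632,-0.033,0.67,240],
    [0,0,0,-0.632,-0.033,0.67,240],
  ],
)

```text
clock: 22.53
ee_pos: [464.3, -189.1, 37.8]
eef_rot: [-179.8, -0.0, 82.5]
wrist_force: [0.1, 0.3, -2.0]
width: 0.163
grasp_force: 69.1
```

Run:
```python
from h import *
go([465,-190,21.5],83)
```

```text
row [-0.0013, -0.0003, -0.0039] [-0.0027, 0.0028, 0.0545] mm 16.380543011116185 deg 0.4762847738158352 clock 22.5333 [ 464.3 -189.1   37.8]
```

>>> carry_out(
  steps=[
    [0,0,0,0,0,0.02,240],
    [0,0,0,0,0,0.035,240],
    [0,0,0,0,0,0.047,240],
    [0,0,0,0,0,0.055,240],
    [0,0,0,0,0,0.055,240],
    [0,0,0,0,0,0.055,240],
  ],
)

```text
clock: 23.03
ee_pos: [466.0, -187.9, 23.3]
eef_rot: [180.0, 0.0, 82.7]
wrist_force: [-0.2, 0.1, -1.4]
width: 0.161
grasp_force: 69.1
```

Run:
```python
from h import *
o=ctrl.get_obs();print(o['ee_pos'],o['eef_rot'],np.round(o['wrist_force'],1))
```

```text
[ 465.99599964 -187.85273579   23.30381492] [1.79961087e+02 3.04323554e-03 8.27337924e+01] [-0.2  0.1 -1.4]
```

>>> carry_out(
  steps=[
    [0,0,0,0,0,0.004,240],
    [0,0,0,0,0,0.006,240],
    [0,0,0,0,0,0.006,220],
    [0,0,0,0,0,0.006,200],
    [0,0,0,0,0,0.006,170],
    [0,0,0,0,0,0.006,135],
    [0,0,0,0,0,0.006,135],
    [0,0,0,0,0,-0.03,135],
    [0,0,0,0,0,-0.12,135],
    [0,0,0,0,0,-0.25,135],
    [0,0,0,0,0,-0.38,135],
    [0,0,0,0,0,-0.5,135],
  ],
)

```text
clock: 24.03
ee_pos: [465.3, -187.7, 175.0]
eef_rot: [-180.0, -0.0, 82.7]
wrist_force: [1.4, 0.4, 0.4]
width: 0.474
grasp_force: 0.0
```

Run:
```python
from h import *
o=ctrl.get_obs();print(o['ee_pos'],o['wrist_force'])
go([450,-110,240],82.7)
C=cam('wrist'); snap('wrist','w8.png')
for n in['punch','marker','cutters']:
  for m in ctrl.masks_of('wrist',n):
    if m['conf']>.3:
      v,u=np.nonzero(m['pixels']); r=cv2.minAreaRect(np.c_[u,v].astype(np.float32)); print(n,round(m['conf'],2),np.round(m['extent']),ray('wrist',cv2.boxPoints(r),12,C)[:,:2].round().tolist())
```

```text
[ 465.30613353 -187.71882424  174.9661888 ] [1.41802926 0.3965748  0.39491263]
row [-0.0002, -0.0, -0.0] [0.2505, -0.0836, -0.2167] mm 102.48848697999163 deg 0.019385184882098748 clock 24.0333 [ 465.3 -187.7  175. ]
punch 0.64 [243.  20. 265. 209.] [[473.0, -72.0], [488.0, -74.0], [471.0, -221.0], [454.0, -218.0]]
marker 0.61 [236. 271. 316. 339.] [[435.0, -289.0], [445.0, -279.0], [509.0, -358.0], [500.0, -369.0]]
cutters 0.74 [319. 174. 427. 279.] [[519.0, -225.0], [552.0, -199.0], [627.0, -299.0], [594.0, -330.0]]
```

Run:
```python
from h import *
o=ctrl.get_obs(); print(np.round(o['joint_vel'],1),np.round(o['wrist_force'],1))
print(ctrl.finish_job())
```

```text
[ 1.1  2.3 -2.3  1.3 -0.3 -0.2  0.2] [-0.3 -0.6 -0. ]
the job is handed in; nothing more can be done
None
```

The job is handed in at about 24 s of the 64 s: I slid the box under the boss, drove the pin out into it, and laid the punch flat at about (465,-190). Wrist-camera masks showed the pin inside the box walls, and the marker and cutters in place. I did not measure the flux bottle or the wick again afterwards, and the judge's verdict was not reported.

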